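# Press a glued carton in the toggle-clamp jig

## Task

Put the tea carton that stands on its long narrow side into the sloping nest of the gluing jig, still on a long narrow side and sitting flat on the nest's floor, and let go of it. Swing the toggle clamp's handle up and over until it locks with its pad pressing on the carton, take your hand off the handle and leave it locked for three seconds while the glue takes. Then swing the handle all the way back open, leaving the carton in the nest and the other things on the table where they are.

Things in the scene. Friction and masses are not known exactly. Their poses are not given: they have to be found in the camera images.
- carton_center (a point): centre of the glued carton: closed printed cardboard box 117 x 78 x 58 mm, about 0.135 kg. It starts right of the jig on a long narrow side: 117 long and 58 wide on the table, 78 mm high; grasp it from above across the 58 mm. Own axes: y along the 117 mm, z along the 58 mm, x along the 78 mm (vertical). A like carton lying on its broad side is a bystander.
- nest: nest of the jig: plywood plate sloping 25 degrees, four aluminium fences (22 mm high, 8 thick; 68 mm inside along x, 127 along y). Origin: centre of its floor; x up the slope, away from the robot; z the floor's normal, leaning to the robot. The carton stands in it with its 117 mm along y, 58 along x, 78 along z, either way round: its centre at (0, 0, 39) mm. Lean the tool with the slope.
- jig: plywood stand of the nest, fixed to the table, 150 mm by 262 mm. Origin on the table under the nest's origin, 60 mm below it; z up. The toggle clamp stands on a pedestal at the nest's +y end (nest frame: y 83 to 159 mm, 50 mm wide, 58 mm high). When open, the clamp's arm stands up at nest y 75 to 125 mm, to nest z 175 mm, clear of the carton's place.
- clamp_pivot (a point): axis of the clamp's handle, fixed, at (0, 135, 87) mm in the nest's frame. It runs along the nest's x, so handle and arm swing in the nest's y-z plane. Axes as the nest's.
- handle_grip (a point): point to hold on the clamp's T-handle: a steel lever from the pivot that ends, 110 mm out, in a round black rubber crossbar, 16 mm thick, 104 mm long, parallel to the nest's x. This point is on the crossbar's axis, 34 mm from the lever on its low side (nest x = -34 mm). Pinch the bar from above with the fingers closing along the nest's y; it rolls between the pads as it swings.
- clamp_handle (a joint): handle angle q, rad. 0: fully open, pointing to the nest's +y, 30 degrees up toward its z; grows as it swings up and over toward the nest (about the nest's +x). Its direction in the nest's frame: (0, cos(0.524 + q), sin(0.524 + q)). Dead centre at 1.15, end stop (locked) at 1.23, just past upright. Friction 0.07 N m keeps it where it is left.
- clamp_arm (a joint): angle of the clamp's arm, rad, driven by the handle: 0 open (standing up), 1.45 clamped on the carton (level with the nest's floor, pointing to -y). Its sprung rubber pad comes down on the carton's top at nest y = 31 mm. Going over centre takes about 3 N at the handle's grip; once over, the spring holds it locked with about 3 N on the carton.
- glue: bystander: glue stick standing upright, 25 mm across, 95 mm high; origin under its centre
- stamp: bystander: wooden rubber stamp standing, 26 x 52 x 70 mm high; origin under its centre
- flat_carton: bystander: closed carton lying on its broad side, 78 x 117 x 58 mm high; origin under its centre
- calc: bystander: desk calculator, 118 x 72 x 17 mm; origin under its centre
- parcel_tape: bystander: roll of parcel tape lying flat, 96 mm across, 25 mm high; origin under its centre
Mind the look-alikes: they are no part of the job. Leave any blue or purple look-alike of the part that bears carton_center alone.

How it is judged:
On the way, in this order (a step that is already met when the one before it is completed fails the run):
1. the carton sits in the nest, on its long narrow side, let go, with the clamp still open (x of carton_center in the frame of nest between -0.009 and 0.009 m and y of carton_center in the frame of nest between -0.009 and 0.009 m and z of carton_center in the frame of nest between 0.034 and 0.044 m and angle between the y axis of carton_center and the y axis of nest, either way round below 0.12 rad and angle between the x axis of carton_center and the z axis of nest, either way round below 0.12 rad and contact force between the fingers and carton below 0.3 N and value of joint clamp_handle below 0.4 rad), for 0.2 s.
2. the clamp is locked over centre with its pad pressing on the seated carton, and the hand is off the handle, for two seconds (x of carton_center in the frame of nest between -0.009 and 0.009 m and y of carton_center in the frame of nest between -0.009 and 0.009 m and z of carton_center in the frame of nest between 0.034 and 0.044 m and angle between the y axis of carton_center and the y axis of nest, either way round below 0.12 rad and angle between the x axis of carton_center and the z axis of nest, either way round below 0.12 rad and value of joint clamp_handle above 1.18 rad and contact force between clamp_pad and carton above 1.5 N and contact force between the fingers and clamp_handle below 0.3 N and contact force between the fingers and clamp_arm below 0.3 N and contact force between the fingers and carton below 0.3 N), for 2 s.
3. the handle is swung back fully open (value of joint clamp_handle below 0.2 rad), for 0.1 s.
At the end, for the whole second after the job is handed in: The carton rests in the nest on its long narrow side: its centre within 9 mm of the nest's centre along x and y and 34 to 44 mm above its floor, square to the nest within 0.12 rad; the clamp's handle is back open (below 0.2 rad) (x of carton_center in the frame of nest between -0.009 and 0.009 m and y of carton_center in the frame of nest between -0.009 and 0.009 m and z of carton_center in the frame of nest between 0.034 and 0.044 m and angle between the y axis of carton_center and the y axis of nest, either way round below 0.12 rad and angle between the x axis of carton_center and the z axis of nest, either way round below 0.12 rad and value of joint clamp_handle below 0.2 rad and linear speed of carton below 0.01 m/s); the robot touches nothing.
It fails at once if the glue stick is moved more than 3 cm (distance of glue from where it was at the start of the episode above 0.03 m).
It fails at once if the rubber stamp is moved more than 3 cm (distance of stamp from where it was at the start of the episode above 0.03 m).
It fails at once if the carton lying flat is moved more than 3 cm (distance of flat_carton from where it was at the start of the episode above 0.03 m).
It fails at once if the calculator is moved more than 3 cm (distance of calc from where it was at the start of the episode above 0.03 m).
It fails at once if the tape roll is moved more than 3 cm (distance of parcel_tape from where it was at the start of the episode above 0.03 m).
It also fails if it takes over 64 s, if anything falls off the work surface, if the arm or the gripper's body presses on something with over 40 N, if the wrist force passes 120 N, or if a joint passes its speed limit or range.

## Robot

A 6-joint arm with a two-finger parallel gripper is mounted at the origin on a cart in front of the work surface, level with it; the furniture and walls round the work are solid. World frame = base frame: x ahead of the robot, y to its left, z up, the work surface at z = 0. Lengths are in m, angles in rad, forces in N, time in s.
With the tool pointing down it reaches from about 0.275 to 0.85 m from the base axis. Payload 19 kg.
Tool frame: the origin (TCP) lies on the centre line of the jaws, within the pads' length; the fingertips stand 17 mm ahead of it and the grasp point (between the pads) lies 2 mm behind it; z points along the fingers, y is the line along which they close (so a half turn about z gives the same grasp; the last joint's range is limited). The gripper opens to 85 mm and grips with 20 to 120 N. Pads are 22 mm wide; open, the fingers measure 114 mm over their backs; the gripper's body (76 mm by 85 mm) begins 54 mm behind the grasp point. The pads swing forward as they close: fully open they stand 13 mm farther back than shut.
Start: joints at [1.126, 0.15, 1.437, -0, 1.554, -0.134], TCP at [0.176, 0.547, 0.248] pointing down, gripper open.
Joint ranges: [-2.8, 2.8], [-0.68, 2.1], [0.12, 2.68], [-1.39, 4.53], [0.16, 2.79], [-2.81, 2.81]. Speed limits (rad/s): [1.89, 1.89, 2.22, 3.01, 3.01, 3.01].

## Interface

Orientations are given as a unit quaternion [x, y, z, w].
In Python, from cell import arm gives the robot as it stands. The module is installed in compiled form; this text tells all that it offers.
- The arm moves only by the shell command python3 -m pendant 'ROWS' [OPENING] [FORCE]. ROWS is a JSON object of lists of equal length, an entry for each row: "linear": the shift along the tool's x, y, z in m, a list of three; "angular": the turn, a rotation vector about the tool's x, y, z in rad, a list of three. A call has 1 to 20 rows; each row shifts and turns the commanded pose from where the row before left it, along the tool's axes as they then stand; what a row does not reach is not made up. A row lasts 1/8 s, in which the tool goes at most 62.5 mm and 10.7 degrees, less where a joint would pass 70% of its speed; a pose out of reach is approached as far as the arm can. A call is refused whole if a number of a shift passes 0.0625 or a number of a turn 0.188, either way. A call with a gripper value outside its range is refused whole. OPENING is the opening in per cent of the stroke, from 0 (shut) to 100 (fully open), set as the call begins (- or left out, the last holds). The fingers move at their own pace and stop on an object; FORCE is the grip in N (left out, the last holds). Time passes only in rows, so rows that do not move let the fingers close. It gives the time, the measured TCP pose, the force, the opening and the grip force at its end, in the units of the state.
- arm.get_obs(): the state, without advancing time (a new reading comes with each control period).
- arm.read_camera(name): name is "scene" or "top" or "wrist"; returns a dict with "img" (480x640x3 uint8, red, green, blue), "fx", "fy", "cx", "cy" (pixels), "camera_from_world" (4x4, takes a point from world to camera coordinates). Camera axes: x right, y down, z forward; pixel columns grow to the right and rows downward; lengths in m; the calibration is good to about 2 mm. A picture is of the moment at which its call begins. There is no depth.
- arm.job_done(): hands the job in; it is judged then, once.
The state is a dict: "t": time; "joint_pos": joint angles; "qd": joint speeds; "effort": joint torques, N m; "eef_pos": TCP position; "tool_rot": TCP orientation; "contact_force": force on the tool from outside, world axes, zero at the start; "wrist_torque": the same for the moment, N m; "opening": finger opening in m; "finger_force": force on a finger pad.
Only numpy, scipy, OpenCV 4.12 (cv2) and the standard library are available. Lean on these libraries where they do the work, as an engineer would, in place of code of your own. Each camera call takes 0.05 s, during which the arm holds its last target. There are 200 camera calls.

## Working session

There is one attempt and no reset: what is moved stays moved. The work goes in short steps, Python scripts to look and compute and a shell command to move; the robot and the scene stay as the last step left them, time stands still between calls to the robot, and variables do not carry over. Pictures are saved under pics/ and viewed, at most 10 in all, crops included, and the job is handed in when it is done.

```bash
mkdir -p pics; python3 - <<'E'
from cell import arm
import cv2,numpy as np,json
o=arm.get_obs();print({k:np.round(v,3).tolist() for k,v in o.items()})
for n in("scene","top"):
    c=arm.read_camera(n);cv2.imwrite(f"pics/{n}0.png",c["img"][...,::-1])
    print(n,c["fx"],c["fy"],c["cx"],c["cy"],np.round(c["camera_from_world"],4).tolist())
E
```

```text
{'t': 0.0, 'joint_pos': [1.126, 0.151, 1.438, -0.0, 1.554, -0.134], 'qd': [-0.001, 0.0, -0.001, -0.0, -0.0, -0.0], 'effort': [-0.003, -71.306, -57.086, -0.001, 0.009, -0.0], 'eef_pos': [0.176, 0.547, 0.248], 'tool_rot': [0.155, 0.988, -0.001, -0.0], 'contact_force': [0.735, 0.82, -0.662], 'wrist_torque': [-0.021, -0.021, -0.044], 'finger_force': 0.0, 'opening': 0.085}
scene 439.67683136674236 439.67683136674236 312.1971056470027 242.83398684353824 [[0.5715, -0.8202, 0.0245, -0.3641], [-0.4702, -0.3519, -0.8094, 0.3705], [0.6725, 0.451, -0.5868, 0.7828], [0.0, 0.0, 0.0, 1.0]]
top 527.2906199008702 527.2906199008702 318.1772010227232 225.97928387997504 [[0.014, -0.9997, 0.0181, -0.048], [-0.9979, -0.0151, -0.0632, 0.5742], [0.0634, -0.0172, -0.9978, 1.3605], [0.0, 0.0, 0.0, 1.0]]
```

View pics/top0.png

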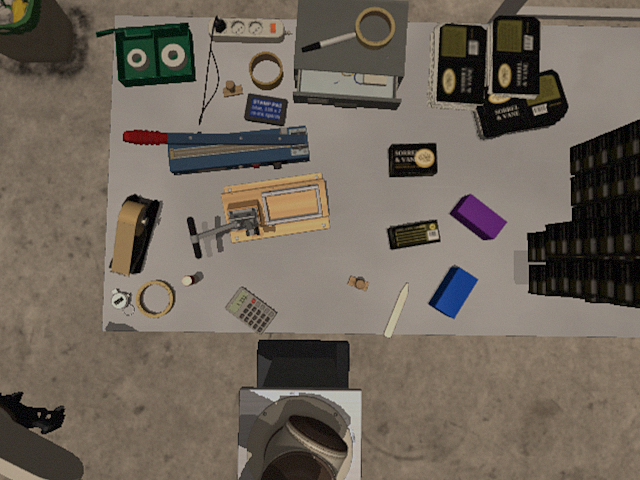

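View pics/scene0.png

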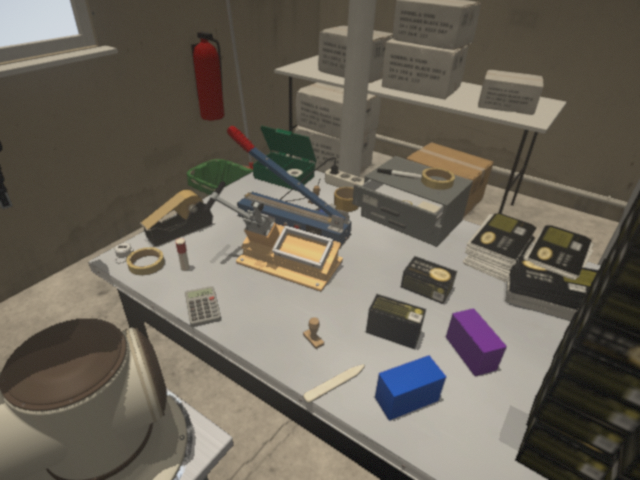

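The black cartons are at top-view pixels (414,234) and (412,159). The first shows a narrow 117x58 top and looks tall in the scene view. The second shows a broad 117x78 top with a logo, so it is the flat bystander. The blue box (453,291) and purple box (478,217) are decoys. The nest is near (291,204) and the crossbar near (193,237). Next I'll confirm this in an enlarged crop and measure.

```bash
cat > h.py <<'E'
from cell import arm
import cv2,numpy as np
from scipy.spatial.transform import Rotation as R
from scipy.optimize import least_squares
def proj(c,P):
    T=c["camera_from_world"];q=np.atleast_2d(P)@T[:3,:3].T+T[:3,3]
    return np.c_[c["fx"]*q[:,0]/q[:,2]+c["cx"],c["fy"]*q[:,1]/q[:,2]+c["cy"]]
def ray(c,uv,z):
    T=c["camera_from_world"];o=-T[:3,:3].T@T[:3,3]
    uv=np.atleast_2d(uv);d=np.c_[(uv[:,0]-c["cx"])/c["fx"],(uv[:,1]-c["cy"])/c["fy"],np.ones(len(uv))]@T[:3,:3]
    return o+d*((z-o[2])/d[:,2])[:,None]
def nestR(psi): return (R.from_euler('z',psi)*R.from_euler('y',-np.radians(25)))
E
python3 - <<'E'
from h import *
c=arm.read_camera("top");im=c["img"];b=im[...,::-1].copy()
hsv=cv2.cvtColor(im,cv2.COLOR_RGB2HSV)
f=lambda x0,y0,w,h:cv2.resize(b[y0:y0+h,x0:x0+w],None,fx=5,fy=5,interpolation=cv2.INTER_CUBIC)
M=np.vstack([f(180,168,160,80),np.hstack([f(377,215,80,40),f(372,140,80,40)])]);cv2.imwrite("pics/m1.png",M)
# standing carton: dark+yellow vs grey table
sub=np.zeros(im.shape[:2],np.uint8);sub[212:258,380:446]=1
m=((hsv[...,2]<130)|(hsv[...,1]>60)).astype(np.uint8)*sub
cs,_=cv2.findContours(m,0,2);k=max(cs,key=cv2.contourArea);r=cv2.minAreaRect(k);bx=cv2.boxPoints(r);print("carton",r);print(ray(c,bx,.078).round(4))
# fences: low saturation in the wood area
w=((hsv[...,1]<75)&(hsv[...,2]>90)).astype(np.uint8);s2=np.zeros_like(sub);s2[182:228,254:327]=1
cs,_=cv2.findContours(w*s2,0,2)
for k in sorted(cs,key=cv2.contourArea)[-3:]:
    print(cv2.contourArea(k),cv2.minAreaRect(k),cv2.boxPoints(cv2.minAreaRect(k)).round(1).tolist())
print(im[204,262:266],im[204,290],im[192,290:296].tolist())
E
```

```text
carton ((412.9324645996094, 233.59458923339844), (24.824247360229492, 52.6076774597168), 80.53767395019531)
[[ 0.5744 -0.2061  0.078 ]
 [ 0.5982 -0.3368  0.078 ]
 [ 0.5367 -0.3471  0.078 ]
 [ 0.5132 -0.2167  0.078 ]]
4.0 ((255.35000610351562, 209.54998779296875), (5.0596442222595215, 1.5811387300491333), 71.56504821777344) [[253.8000030517578, 207.39999389648438], [255.3000030517578, 206.89999389648438], [256.8999938964844, 211.6999969482422], [255.39999389648438, 212.1999969482422]]
5.5 ((323.2500305175781, 224.7500457763672), (2.8284268379211426, 2.1213202476501465), 45.0) [[321.5, 224.5], [323.0, 223.0], [325.0, 225.0], [323.5, 226.5]]
1766.0 ((291.4421691894531, 204.124267578125), (33.832725524902344, 57.40159225463867), 81.25383758544922) [[260.5, 191.8000030517578], [317.20001220703125, 183.0], [322.3999938964844, 216.5], [265.6000061035156, 225.1999969482422]]
[[179 138  95]
 [150 133 120]
 [165 158 150]
 [145 136 132]] [185 152 100] [[125, 113, 107], [142, 123, 110], [154, 131, 113], [150, 130, 115], [140, 112, 88], [144, 109, 73]]
```

View pics/m1.png

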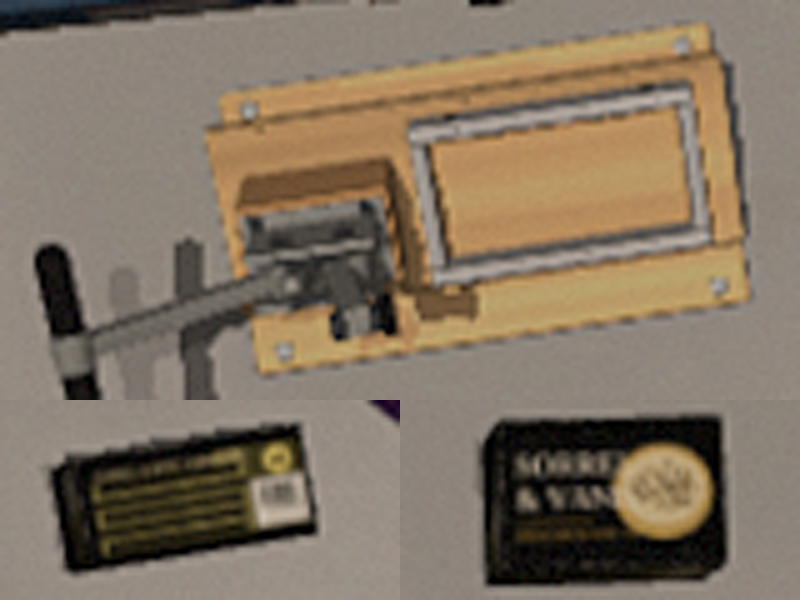

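The crop confirms it: the carton at (414,234) shows its narrow 117x58 side up with a tall end face, so it is the one to move. The one at (412,159) lies flat. The nest frame's outer corners are near pixels (261,192), (317,183), (322,216) and (266,225).

```bash
cat >> h.py <<'E'
def plan(p,Rt,half=True):
    o=arm.get_obs();R0=R.from_quat(o["tool_rot"])
    c=[(R0.inv()*x).as_rotvec() for x in ([Rt,Rt*R.from_euler('z',np.pi)] if half else [Rt])]
    i=np.argmin([np.linalg.norm(x) for x in c])
    if half: i=0
    d=np.array(p)-o["eef_pos"]
    print("t",round(o["t"],2),"pos",np.round(o["eef_pos"],4),"turn",c[i].round(3),"shift after turn",Rt.apply(d,inverse=True).round(4),"shift before",R0.apply(d,inverse=True).round(4))
def down(yaw): # tool z down, tool y at angle yaw
    y=np.array([np.cos(yaw),np.sin(yaw),0]);z=np.array([0,0,-1.]);return R.from_matrix(np.c_[np.cross(y,z),y,z])
E
python3 - <<'E'
from h import *
c=arm.read_camera("top")
bx=np.array([[260.5,191.8],[317.2,183],[322.4,216.5],[265.6,225.2]])
pts=np.array([[42,71.5,22],[42,-71.5,22],[-42,-71.5,22],[-42,71.5,22]])/1e3
f=lambda v:(proj(c,nestR(v[2]).apply(pts)+[v[0],v[1],.06])-bx).ravel()
s=least_squares(f,[.55,.07,.15]);print(s.x,s.fun.round(1))
o=np.r_[s.x[:2],.06];N=nestR(s.x[2]);np.save("nest.npy",s.x)
h=lambda x,q:o+N.apply([x,.135+.11*np.cos(.524+q),.087+.11*np.sin(.524+q)])
print("bar ctr",h(0,0),"grip",h(-.034,0),"end",h(-.034,1.23))
for n in("top","scene"):
    k=arm.read_camera(n);b=k["img"][...,::-1].copy()
    P=np.vstack([N.apply(pts)+o,[h(0,0),h(-.052,0),h(.052,0),h(-.034,0)]])
    C=np.array([.558,-.283,.078])+(R.from_euler('z',.17).apply(np.array([[29,58.5,0],[29,-58.5,0],[-29,-58.5,0],[-29,58.5,0]])/1e3))
    for u in proj(k,np.vstack([P,C])): b=cv2.circle(b,tuple(int(round(x*16)) for x in u),24,(0,0,255),-1,cv2.LINE_AA,4)
    x0,y0,w,hh=(180,165,270,90) if n=="top" else (200,170,270,180)
    cv2.imwrite(f"pics/ov_{n}.png",cv2.resize(b[y0:y0+hh,x0:x0+w],None,fx=2.9,fy=2.9,interpolation=cv2.INTER_CUBIC))
a=cv2.imread("pics/ov_top.png");d=cv2.imread("pics/ov_scene.png")[:330];cv2.imwrite("pics/ov.png",np.vstack([a,d]))
plan([.558,-.283,.2],down(.17))
E
```

```text
[0.63352375 0.03051168 0.16791851] [-0.2  0.9  0.3  1.1 -0.5 -1.   0.4 -1.1]
bar ctr [0.53585987 0.24748151 0.18873034] grip [0.50547882 0.24233147 0.17436132] end [0.5026116  0.12492028 0.22250525]
t 0.3 pos [0.1758 0.5474 0.2481] turn [-0.    0.    1.09] shift after turn [-0.8831  0.2362  0.0481] shift before [-0.6178 -0.6737  0.0483]
```

View pics/ov.png

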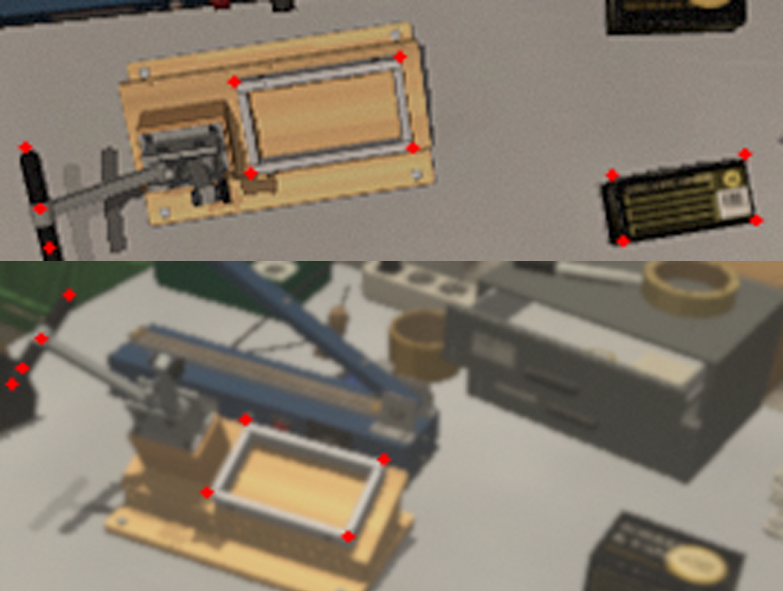

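The overlay fits in both views: nest corners, handle bar and carton all line up. Nest origin is at (0.634, 0.031), yaw 0.168, and the carton is at (0.558, -0.283). I'm moving above the carton now.

```bash
python3 -m pendant '{"linear":[[-0.0386,-0.0421,-0.02],[-0.0386,-0.0421,-0.02],[-0.0386,-0.0421,0],[-0.0386,-0.0421,0],[-0.0386,-0.0421,0],[-0.0386,-0.0421,0],[-0.0386,-0.0421,0],[-0.0386,-0.0421,0],[-0.0386,-0.0421,0],[-0.0386,-0.0421,0],[-0.0386,-0.0421,0],[-0.0386,-0.0421,0],[-0.0386,-0.0421,0],[-0.0386,-0.0421,0],[-0.0386,-0.0421,0],[-0.0386,-0.0421,0],[0,0,0],[0,0,0]],"angular":[[0,0,0],[0,0,0],[0,0,0],[0,0,0],[0,0,0],[0,0,0],[0,0,0],[0,0,0],[0,0,0],[0,0,0],[0,0,0],[0,0,0],[0,0,0],[0,0,0],[0,0,0],[0,0,0],[0,0,0],[0,0,0]]}' 100 30 && python3 -m pendant '{"linear":[[0,0,0],[0,0,0],[0,0,0],[0,0,0],[0,0,0],[0,0,0],[0,0,0]],"angular":[[0,0,0.182],[0,0,0.182],[0,0,0.182],[0,0,0.182],[0,0,0.182],[0,0,0.182],[0,0,0]]}'
python3 - <<'E'
from h import *
plan([.558,-.283,.12],down(.17))
c=arm.read_camera("wrist");b=c["img"][...,::-1].copy()
C=np.array([.558,-.283,.078])+(R.from_euler('z',.17).apply(np.array([[29,58.5,0],[29,-58.5,0],[-29,-58.5,0],[-29,58.5,0]])/1e3))
for u in proj(c,C): print(u);cv2.circle(b,tuple(int(round(x)) for x in u),3,(0,0,255),-1)
cv2.imwrite("pics/w1.png",b)
E
```

```text
t: 2.55
eef_pos: [0.5577, -0.2826, 0.288]
tool_rot: [0.155, 0.988, 0.0, -0.0]
contact_force: [-0.7, 1.0, -0.1]
opening: 0.0856
finger_force: 0.0
t: 3.42
eef_pos: [0.5577, -0.2816, 0.2891]
tool_rot: [0.645, 0.765, 0.0, 0.0]
contact_force: [-0.1, 0.3, 0.0]
opening: 0.0853
finger_force: 0.0
t 3.42 pos [ 0.5577 -0.2816  0.2891] turn [ 0.001  0.001 -0.   ] shift after turn [-1.400e-03  1.000e-04  1.691e-01] shift before [-1.300e-03 -1.000e-04  1.691e-01]
[354.02773412 142.69330395]
[350.81153478 273.24965695]
[287.88136463 273.24597646]
[284.85098381 142.66025348]
```

View pics/w1.png

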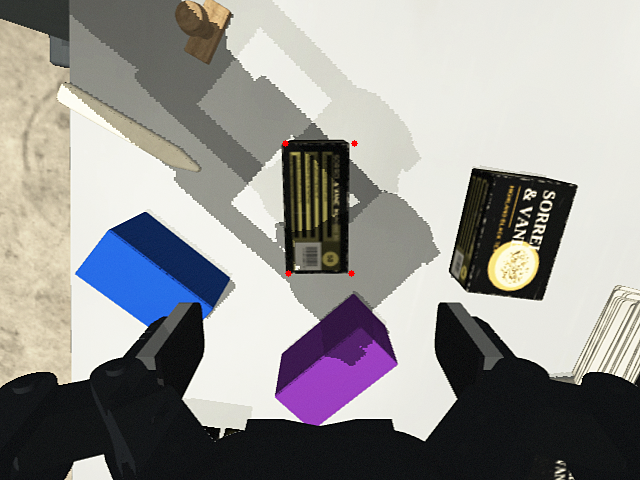

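The wrist view matches the prediction: carton top corners are at about (282,142), (348,141), (350,272) and (287,273), within 2 mm, with the flat carton off to the right. I'm descending and gripping.

```bash
python3 -m pendant '{"linear":[[-0.0014,0,0.05],[0,0,0.05],[0,0,0.05],[0,0,0.045],[0,0,0.025],[0,0,0.014],[0,0,0]],"angular":[[0,0,0],[0,0,0],[0,0,0],[0,0,0],[0,0,0],[0,0,0],[0,0,0]]}' && python3 -m pendant '{"linear":[[0,0,0],[0,0,0],[0,0,0],[0,0,0],[0,0,0],[0,0,0],[0,0,0],[0,0,0]],"angular":[[0,0,0],[0,0,0],[0,0,0],[0,0,0],[0,0,0],[0,0,0],[0,0,0],[0,0,0]]}' 0 30
```

```text
t: 4.35
eef_pos: [0.558, -0.2839, 0.0542]
tool_rot: [0.644, 0.765, -0.0, -0.0]
contact_force: [0.2, -0.2, 1.1]
opening: 0.0856
finger_force: 0.0
t: 5.35
eef_pos: [0.5586, -0.2845, 0.0557]
tool_rot: [0.645, 0.764, 0.0, 0.001]
contact_force: [-1.0, 0.8, 6.0]
opening: 0.0572
finger_force: 32.9
```

```bash
python3 -m pendant '{"linear":[[0,0,-0.03],[0,0,-0.055],[0,0,-0.055],[0,0,-0.055],[0,0,-0.055],[0,0,0],[0,0,0]],"angular":[[0,0,0],[0,0,0],[0,0,0],[0,0,0],[0,0,0],[0,0,0],[0,0,0]]}'
cat >> h.py <<'E'
v=np.load("nest.npy");No=np.r_[v[:2],.06];N=nestR(v[2])
lean=N*R.from_matrix(np.c_[[0,1,0],[1,0,0],[0,0,-1]])   # tool x=nest y, tool y=nest x
def nest(p): return No+N.apply(p)
E
python3 - <<'E'
from h import *
print(arm.get_obs()["opening"])
plan(nest([0,-.0015,.175]),lean)
E
```

```text
t: 6.22
eef_pos: [0.5579, -0.2841, 0.304]
tool_rot: [0.645, 0.764, -0.0, -0.0]
contact_force: [0.6, 0.2, -2.2]
opening: 0.0575
finger_force: 32.9
0.05753418846162299
t 6.22 pos [ 0.5579 -0.2841  0.304 ] turn [-0.436 -0.     0.   ] shift after turn [0.296  0.0121 0.0999] shift before [0.296  0.0532 0.0854]
```

```bash
python3 -m pendant '{"linear":[[0.02,0,0],[0.04,0,0],[0.04,0,0],[0.04,0,0],[0.04,0.006,0.02],[0.04,0.006,0.02],[0.04,0,0.02],[0.026,0,0.02],[0.01,0,0.015],[0,0,0],[0,0,0]],"angular":[[-0.109,0,0],[-0.109,0,0],[-0.109,0,0],[-0.109,0,0],[0,0,0],[0,0,0],[0,0,0],[0,0,0],[0,0,0],[0,0,0],[0,0,0]]}'
python3 - <<'E'
from h import *
plan(nest([0,-.0015,.055]),lean)
for n in ("wrist","scene"):
    c=arm.read_camera(n);b=c["img"][...,::-1].copy()
    P=[nest(np.array(p)/1e3) for p in [(34,63.5,22),(34,-63.5,22),(-34,-63.5,22),(-34,63.5,22)]]
    o=arm.get_obs();T=R.from_quat(o["tool_rot"])
    Q=[o["eef_pos"]+T.apply(np.array([1.5+sx*58.5,sy*29,55])/1e3) for sx in(1,-1) for sy in (1,-1)]
    for i,u in enumerate(proj(c,np.array(P+Q))): cv2.circle(b,tuple(int(round(x)) for x in u),2,(0,0,255) if i<4 else (255,255,0),-1)
    cv2.imwrite(f"pics/{n}2.png",b)
a=cv2.imread("pics/scene2.png")[130:330,180:400];w=cv2.imread("pics/wrist2.png")
cv2.imwrite("pics/m2.png",np.hstack([cv2.resize(a,(528,480)),cv2.resize(w,(272,204)).repeat(1,0) if 0 else cv2.copyMakeBorder(cv2.resize(w,(272,204)),0,276,0,0,0)]))
E
```

```text
t: 7.6
eef_pos: [0.559, 0.0153, 0.2235]
tool_rot: [0.63, 0.746, 0.165, 0.14]
contact_force: [-0.8, -0.9, -1.1]
opening: 0.0572
finger_force: 32.9
t 7.6 pos [0.559  0.0153 0.2235] turn [-0.     0.001 -0.   ] shift after turn [ 0.001  -0.0002  0.1253] shift before [ 0.0011 -0.0002  0.1253]
```

View pics/wrist2.png

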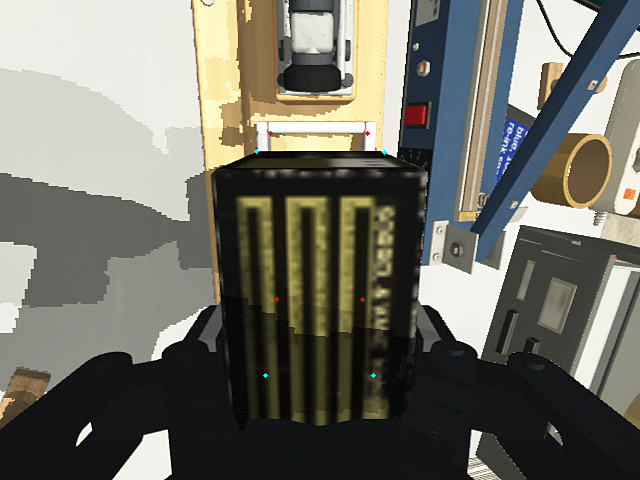

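The predicted inner fence corners (270,133) and (367,133) match the picture. I'm lowering along the nest's normal.

```bash
python3 -m pendant '{"linear":[[0.001,0,0.025],[0,0,0.035],[0,0,0.03],[0,0,0.015],[0,0,0.008],[0,0,0.005],[0,0,0.004],[0,0,0]],"angular":[[0,0,0],[0,0,0],[0,0,0],[0,0,0],[0,0,0],[0,0,0],[0,0,0],[0,0,0]]}'
python3 - <<'E'
from h import *
plan(nest([0,-.0015,.055]),lean)
E
```

```text
t: 8.7
eef_pos: [0.6096, 0.0258, 0.1129]
tool_rot: [0.63, 0.746, 0.165, 0.14]
contact_force: [-0.1, 0.2, -0.8]
opening: 0.0572
finger_force: 32.9
t 8.7 pos [0.6096 0.0258 0.1129] turn [-0.  0.  0.] shift after turn [-0.0008 -0.0002  0.0033] shift before [-0.0008 -0.0002  0.0033]
```

```bash
python3 -m pendant '{"linear":[[-0.0008,0,0.0015],[0,0,0.001],[0,0,0]],"angular":[[0,0,0],[0,0,0],[0,0,0]]}' && python3 -m pendant '{"linear":[[0,0,0],[0,0,0],[0,0,0],[0,0,0],[0,0,0],[0,0,0]],"angular":[[0,0,0],[0,0,0],[0,0,0],[0,0,0],[0,0,0],[0,0,0]]}' 100 30 && python3 -m pendant '{"linear":[[0,0,-0.03],[0,0,-0.05],[0,0,-0.05],[0,0,-0.05],[0,0,-0.03],[0,0,0],[0,0,0]],"angular":[[0,0,0],[0,0,0],[0,0,0],[0,0,0],[0,0,0],[0,0,0],[0,0,0]]}'
python3 - <<'E'
from h import *
c=arm.read_camera("wrist");b=c["img"][...,::-1].copy()
Q=[nest(np.array(p)/1e3) for p in [(29,58.5,78),(29,-58.5,78),(-29,-58.5,78),(-29,58.5,78)]]
B=lambda x:nest([x,.135+.11*np.cos(.524),.087+.11*np.sin(.524)])
for u in proj(c,np.array(Q+[B(0),B(-.034)])): cv2.circle(b,tuple(int(round(x)) for x in u),2,(0,0,255),-1)
cv2.imwrite("pics/w3.png",b)
hand=N*R.from_matrix(np.c_[[1,0,0],[0,-1,0],[0,0,-1]])
hand2=hand*R.from_euler('z',np.pi)
print(arm.get_obs()["joint_pos"])
plan(nest([-.034,.2303,.142]),hand);plan(nest([-.034,.2303,.142]),hand2)
E
```

```text
t: 9.07
eef_pos: [0.6105, 0.0251, 0.1117]
tool_rot: [0.63, 0.746, 0.165, 0.14]
contact_force: [-19.8, -1.1, 19.1]
opening: 0.0571
finger_force: 36.0
t: 9.82
eef_pos: [0.6107, 0.0252, 0.1104]
tool_rot: [0.63, 0.746, 0.165, 0.14]
contact_force: [1.0, -0.2, -0.9]
opening: 0.085
finger_force: 0.0
t: 10.7
eef_pos: [0.5232, 0.0104, 0.2999]
tool_rot: [0.63, 0.746, 0.165, 0.139]
contact_force: [0.3, 0.3, -1.0]
opening: 0.0858
finger_force: 0.0
[-0.22315458 -0.23888671  1.76479196  0.17249843  1.21555935 -0.41832254]
t 10.75 pos [0.5232 0.0104 0.2995] turn [-2.000e-03  1.000e-03  1.571e+00] shift after turn [-0.0336 -0.2317  0.1224] shift before [ 0.2316 -0.0334  0.1226]
t 10.75 pos [0.5232 0.0104 0.2995] turn [-1.000e-03 -2.000e-03 -1.571e+00] shift after turn [0.0336 0.2317 0.1224] shift before [ 0.2316 -0.0334  0.1226]
```

View pics/w3.png

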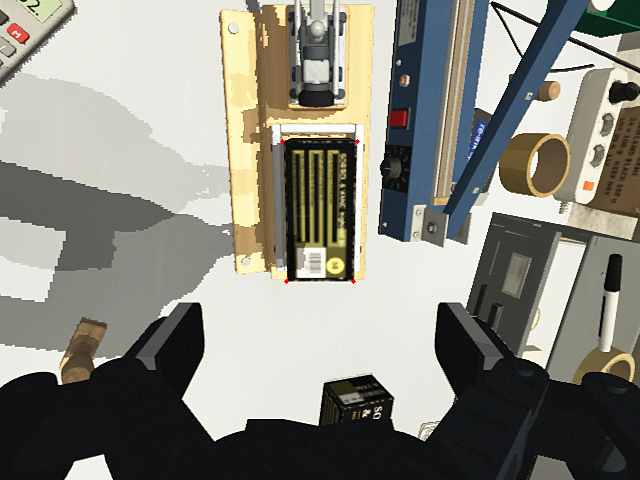

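The carton sits in the nest: its top corners, near (285,142), (356,142), (354,281) and (287,280), are within 2 px of the prediction. Next is the handle.

```bash
python3 -m pendant '{"linear":[[0.025,-0.0034,0],[0.045,-0.006,0],[0.045,-0.006,0],[0.045,-0.006,0],[0.045,-0.006,0],[0.0266,-0.006,0],[0,0,0],[0,0,0],[0,0,0],[0,0,0],[0,0,0],[0,0,0],[0,0,0],[0,0,0],[0,0,0],[0,0,0],[0,0,0]],"angular":[[0,0,0],[0,0,0],[0,0,0],[0,0,0],[0,0,0],[0,0,0],[0,0,0.1745],[0,0,0.1745],[0,0,0.1745],[0,0,0.1745],[0,0,0.1745],[0,0,0.1745],[0,0,0.1745],[0,0,0.1745],[0,0,0.1745],[0,0,0],[0,0,0]]}' 60 30
cat >> h.py <<'E'
hand=N*R.from_matrix(np.c_[[1,0,0],[0,-1,0],[0,0,-1]])
def bar(x,q): return np.array([x,.135+.11*np.cos(.524+q),.087+.11*np.sin(.524+q)])
E
python3 - <<'E'
from h import *
c=arm.read_camera("wrist");b=c["img"][...,::-1].copy()
for u in proj(c,np.array([nest(bar(x,0)) for x in (-.052,-.034,0,.052)])): print(u);cv2.circle(b,tuple(int(round(x)) for x in u),2,(0,0,255),-1)
cv2.imwrite("pics/w4.png",b)
print(arm.get_obs()["joint_pos"].__class__, np.round(arm.get_obs()["joint_pos"],2))
plan(nest(bar(-.034,0)),hand)
E
```

```text
t: 12.88
eef_pos: [0.4546, 0.2337, 0.2859]
tool_rot: [0.973, 0.084, 0.215, -0.017]
contact_force: [-0.4, 0.8, -0.2]
opening: 0.051
finger_force: 0.0
[320.10426016 262.07939843]
[320.27162163 236.44130057]
[320.60606206 185.20838173]
[321.16957768  98.88344169]
<class 'numpy.ndarray'> [ 0.38 -0.25  1.8  -0.1   1.17  1.79]
t 12.93 pos [0.4547 0.2337 0.2861] turn [0.    0.001 0.004] shift after turn [-0.0005 -0.      0.1231] shift before [-0.0004 -0.      0.1231]
```

View pics/w4.png

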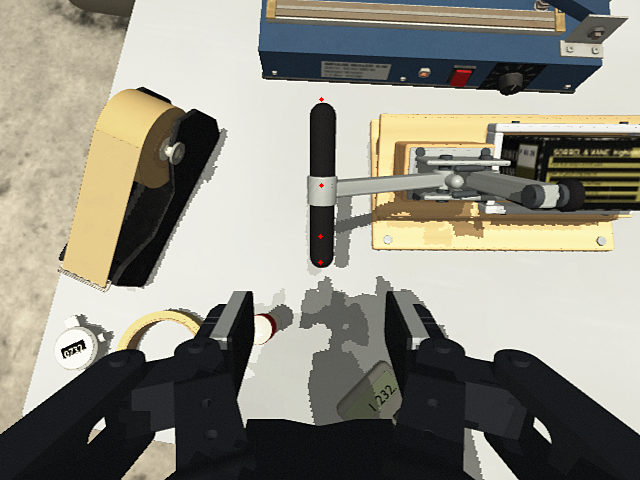

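The bar lies at column 322, rows 103-268. It is centred between the fingers, with about 3 mm of offset along the bar. I'm going down and pinching it.

```bash
python3 -m pendant '{"linear":[[-0.003,0,0.03],[0,0,0.04],[0,0,0.03],[0,0,0.014],[0,0,0.01],[0,0,0]],"angular":[[0,0,0],[0,0,0],[0,0,0],[0,0,0],[0,0,0],[0,0,0]]}' && python3 -m pendant '{"linear":[[0,0,0],[0,0,0],[0,0,0],[0,0,0],[0,0,0],[0,0,0]],"angular":[[0,0,0],[0,0,0],[0,0,0],[0,0,0],[0,0,0],[0,0,0]]}' 0 25
python3 - <<'E'
from h import *
o=arm.get_obs();p=N.apply(o["eef_pos"]-No,inverse=True);print("nest",p,"expected",bar(-.037,0))
# row shifts in tool axes (tool y=-nest y, z=-nest z): from actual
q=np.linspace(0,1.25,14);B=np.array([bar(0,x) for x in q]);d=np.diff(B,axis=0)
print(np.c_[q[1:],-d[:,1],-d[:,2]].round(4).tolist())
E
```

```text
t: 13.68
eef_pos: [0.5037, 0.242, 0.1731]
tool_rot: [0.973, 0.082, 0.215, -0.018]
contact_force: [-0.3, -0.8, 0.4]
opening: 0.0513
finger_force: 0.0
t: 14.42
eef_pos: [0.504, 0.2413, 0.1733]
tool_rot: [0.973, 0.082, 0.216, -0.018]
contact_force: [6.7, -6.7, -4.7]
opening: 0.0147
finger_force: 28.3
nest [-0.0359284   0.22949588  0.14180009] expected [-0.037       0.23024072  0.14203822]
[[0.0962, 0.0057, -0.0089], [0.1923, 0.0066, -0.0083], [0.2885, 0.0073, -0.0076], [0.3846, 0.008, -0.0069], [0.4808, 0.0086, -0.0061], [0.5769, 0.0092, -0.0052], [0.6731, 0.0096, -0.0043], [0.7692, 0.01, -0.0034], [0.8654, 0.0103, -0.0024], [0.9615, 0.0105, -0.0014], [1.0577, 0.0106, -0.0004], [1.1538, 0.0106, 0.0006], [1.25, 0.0104, 0.0016]]
```

```bash
python3 -m pendant '{"linear":[[0,0.0057,-0.0089],[0,0.0066,-0.0083],[0,0.0073,-0.0076],[0,0.008,-0.0069],[0,0.0086,-0.0061],[0,0.0092,-0.0052],[0,0.0096,-0.0043],[0,0,0]],"angular":[[0,0,0],[0,0,0],[0,0,0],[0,0,0],[0,0,0],[0,0,0],[0,0,0],[0,0,0]]}'
python3 - <<'E'
from h import *
o=arm.get_obs();p=N.apply(o["eef_pos"]-No,inverse=True);print("nest",p,"expected",bar(-.037,.673),np.arctan2(p[2]-.087,p[1]-.135)-.524,np.hypot(p[2]-.087,p[1]-.135))
E
```

```text
t: 15.42
eef_pos: [0.4931, 0.1843, 0.2172]
tool_rot: [0.973, 0.082, 0.216, -0.019]
contact_force: [-9.5, 4.5, 11.6]
opening: 0.015
finger_force: 29.0
nest [-0.03574476  0.17507884  0.19016759] expected [-0.037       0.17516675  0.18940426] 0.676257787881382 0.11067911044526904
```

```bash
python3 -m pendant '{"linear":[[0,0.01,-0.0034],[0,0.0103,-0.0024],[0,0.0105,-0.0014],[0,0.0106,-0.0004],[0,0.0106,0.0006],[0,0.0104,0.0016],[0,0,0],[0,0,0]],"angular":[[0,0,0],[0,0,0],[0,0,0],[0,0,0],[0,0,0],[0,0,0],[0,0,0],[0,0,0]]}'
python3 - <<'E'
from h import *
o=arm.get_obs();p=N.apply(o["eef_pos"]-No,inverse=True);print("nest",p,"expected",bar(-.037,1.23),np.arctan2(p[2]-.087,p[1]-.135)-.524,np.hypot(p[2]-.087,p[1]-.135),"F nest",N.apply(o["contact_force"],inverse=True))
E
```

```text
t: 16.42
eef_pos: [0.5011, 0.1239, 0.2212]
tool_rot: [0.973, 0.082, 0.216, -0.02]
contact_force: [-9.2, 22.9, 10.4]
opening: 0.0148
finger_force: 30.1
nest [-0.03605876  0.11419778  0.1947233 ] expected [-0.037       0.11496014  0.19515916] 1.237556127939847 0.10971345076809837 F nest [-0.29613461 24.12437322 11.65606963]
```

The handle is against its end stop: q is about 1.24, with 24 N of reaction. I'm releasing, backing off and holding for over 3 s.

```bash
python3 -m pendant '{"linear":[[0,0,0],[0,0,0],[0,0,0],[0,0,0],[0,0,0],[0,0,-0.015],[0,0,-0.03],[0,0,-0.03],[0,0,-0.025],[0,0,0],[0,0,0]],"angular":[[0,0,0],[0,0,0],[0,0,0],[0,0,0],[0,0,0],[0,0,0],[0,0,0],[0,0,0],[0,0,0],[0,0,0],[0,0,0]]}' 60 25
python3 - <<'E'
from h import *
S=[]
for n in("wrist","scene"):
    c=arm.read_camera(n);b=c["img"][...,::-1].copy()
    for u in proj(c,np.array([nest(bar(x,1.23)) for x in (-.055,-.037,-.003,.049)])): cv2.circle(b,tuple(int(round(x)) for x in u),1,(0,0,255),-1)
    S.append(b)
cv2.imwrite("pics/m5.png",np.hstack([cv2.resize(S[0],(400,300)),cv2.resize(S[1][150:300,180:380],(400,300),interpolation=cv2.INTER_CUBIC)]))
E
```

```text
t: 17.8
eef_pos: [0.4596, 0.1154, 0.3111]
tool_rot: [0.973, 0.082, 0.215, -0.018]
contact_force: [-0.1, -0.1, 0.3]
opening: 0.0513
finger_force: 0.0
```

View pics/m5.png

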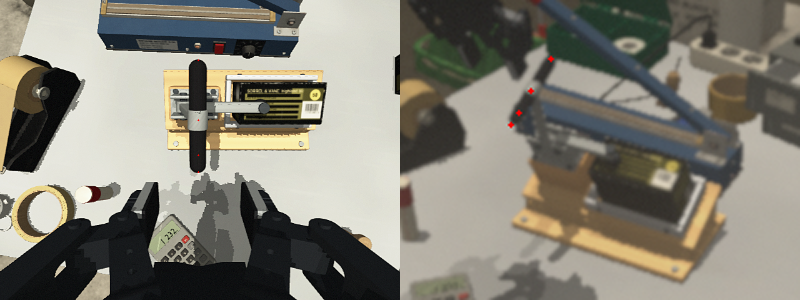

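```bash
python3 -m pendant '{"linear":[[0,0,0],[0,0,0],[0,0,0],[0,0,0],[0,0,0],[0,0,0],[0,0,0],[0,0,0],[0,0,0],[0,0,0],[0,0,0],[0,0,0],[0,0,0],[0,0,0],[0,0,0],[0,0,0],[0,0,0],[0,0,0],[0,0,0],[0,0,0]],"angular":[[0,0,0],[0,0,0],[0,0,0],[0,0,0],[0,0,0],[0,0,0],[0,0,0],[0,0,0],[0,0,0],[0,0,0],[0,0,0],[0,0,0],[0,0,0],[0,0,0],[0,0,0],[0,0,0],[0,0,0],[0,0,0],[0,0,0],[0,0,0]]}'; python3 -m pendant '{"linear":[[0,0,0],[0,0,0],[0,0,0],[0,0,0],[0,0,0],[0,0,0]],"angular":[[0,0,0],[0,0,0],[0,0,0],[0,0,0],[0,0,0],[0,0,0]]}'
python3 - <<'E'
from h import *
plan(nest(bar(-.036,1.23)),hand)
E
```

```text
t: 20.4
eef_pos: [0.4597, 0.1154, 0.3114]
tool_rot: [0.973, 0.082, 0.215, -0.018]
contact_force: [-0.4, 0.2, 0.6]
opening: 0.0513
finger_force: 0.0
t: 21.15
eef_pos: [0.4597, 0.1154, 0.3114]
tool_rot: [0.973, 0.082, 0.216, -0.018]
contact_force: [0.9, -0.4, 0.2]
opening: 0.0514
finger_force: 0.0
t 21.15 pos [0.4597 0.1154 0.3114] turn [0. 0. 0.] shift after turn [ 0.0002 -0.0022  0.0991] shift before [ 0.0002 -0.0022  0.0991]
```

The handle is locked upright at (197,115) in the left picture, with the arm level and the pad on the carton at (262,107). It has been held hands-off for more than 3.5 s. I'm taking the bar again and swinging it open.

```bash
python3 -m pendant '{"linear":[[0,-0.0022,0.03],[0,0,0.035],[0,0,0.024],[0,0,0.01],[0,0,0],[0,0,0]],"angular":[[0,0,0],[0,0,0],[0,0,0],[0,0,0],[0,0,0],[0,0,0]]}' && python3 -m pendant '{"linear":[[0,0,0],[0,0,0],[0,0,0],[0,0,0],[0,0,0],[0,0,0]],"angular":[[0,0,0],[0,0,0],[0,0,0],[0,0,0],[0,0,0],[0,0,0]]}' 0 25 && python3 -m pendant '{"linear":[[0,-0.0083,-0.0013],[0,-0.0106,-0.0006],[0,-0.0106,0.0004],[0,-0.0105,0.0014],[0,-0.0103,0.0024],[0,-0.01,0.0034],[0,0,0]],"angular":[[0,0,0],[0,0,0],[0,0,0],[0,0,0],[0,0,0],[0,0,0],[0,0,0]]}'
python3 - <<'E'
from h import *
o=arm.get_obs();p=N.apply(o["eef_pos"]-No,inverse=True);print("nest",p,"expected",bar(-.036,.673),np.arctan2(p[2]-.087,p[1]-.135)-.524,np.hypot(p[2]-.087,p[1]-.135))
E
```

```text
t: 21.9
eef_pos: [0.5007, 0.1246, 0.2228]
tool_rot: [0.973, 0.082, 0.216, -0.018]
contact_force: [-1.2, 0.4, -0.2]
opening: 0.0515
finger_force: 0.0
t: 22.65
eef_pos: [0.5006, 0.1245, 0.2222]
tool_rot: [0.973, 0.082, 0.216, -0.018]
contact_force: [-5.7, -2.3, 7.0]
opening: 0.0149
finger_force: 25.2
t: 23.52
eef_pos: [0.4928, 0.1853, 0.2163]
tool_rot: [0.973, 0.083, 0.215, -0.018]
contact_force: [2.4, -0.1, 4.4]
opening: 0.0145
finger_force: 25.2
nest [-0.03624733  0.17616956  0.18935415] expected [-0.036       0.17516675  0.18940426] 0.6643719525834846 0.11032364150410197
```

```bash
python3 -m pendant '{"linear":[[0,-0.0096,0.0043],[0,-0.0092,0.0052],[0,-0.0086,0.0061],[0,-0.008,0.0069],[0,-0.0073,0.0076],[0,-0.0066,0.0083],[0,-0.0045,0.008],[0,0,0]],"angular":[[0,0,0],[0,0,0],[0,0,0],[0,0,0],[0,0,0],[0,0,0],[0,0,0],[0,0,0]]}' 
python3 - <<'E'
from h import *
o=arm.get_obs();p=N.apply(o["eef_pos"]-No,inverse=True);print("nest",p,np.arctan2(p[2]-.087,p[1]-.135)-.524)
E
python3 -m pendant '{"linear":[[0,0,0],[0,0,0],[0,0,0],[0,0,0],[0,0,0],[0,0,-0.015],[0,0,-0.04],[0,0,-0.04],[0,0,-0.035],[0,0,0],[0,0,0]],"angular":[[0,0,0],[0,0,0],[0,0,0],[0,0,0],[0,0,0],[0,0,0],[0,0,0],[0,0,0],[0,0,0],[0,0,0],[0,0,0]]}' 60 25
python3 - <<'E'
from h import *
S=[]
for n in("wrist","top"):
    c=arm.read_camera(n);b=c["img"][...,::-1].copy()
    Q=[nest(np.array(p)/1e3) for p in [(29,58.5,78),(29,-58.5,78),(-29,-58.5,78),(-29,58.5,78)]]
    for u in proj(c,np.array([nest(bar(x,0)) for x in (-.055,-.003,.049)]+Q)): cv2.circle(b,tuple(int(round(x)) for x in u),1,(0,0,255),-1)
    S.append(b)
cv2.imwrite("pics/m6.png",np.hstack([cv2.resize(S[0],(400,300)),cv2.resize(S[1][160:280,180:340],(400,300),interpolation=cv2.INTER_CUBIC)]))
E
```

```text
t: 24.52
eef_pos: [0.5031, 0.2414, 0.1737]
tool_rot: [0.973, 0.082, 0.215, -0.018]
contact_force: [1.1, 4.1, -0.7]
opening: 0.0149
finger_force: 25.0
nest [-0.03649601  0.22971615  0.14250508] 0.006072887953168737
t: 25.9
eef_pos: [0.4488, 0.2315, 0.2922]
tool_rot: [0.973, 0.082, 0.216, -0.018]
contact_force: [0.2, -0.2, 0.0]
opening: 0.0515
finger_force: 0.0
```

View pics/m6.png

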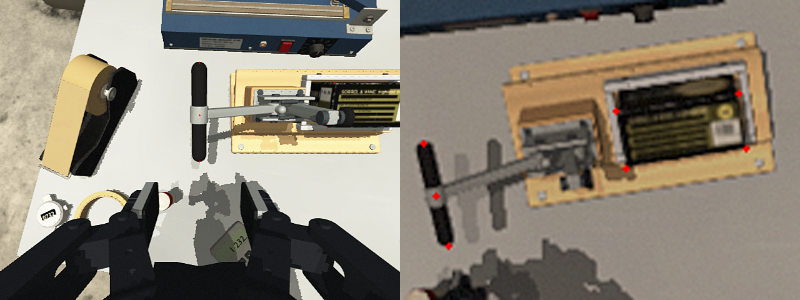

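The handle is fully open, with its bar on the markers at (425,143)-(449,246) in the right picture. The carton is still square in the nest, inside the fences, and nothing else has moved. I'm handing in.

```bash
python3 -c "
from cell import arm;print(arm.job_done())"
```

```text
the job is handed in; nothing more can be done
None
```

The carton is seated in the nest, the clamp was locked hands-off for about 4 s and then swung fully open, and the job was handed in at about 26 s; `job_done()` returned no verdict.

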